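# Set the packet conveyor's guide to the format mark

## Task

The packing conveyor is being changed over to narrower noodle packets. With a fingertip on top of the black knurled adjuster wheel, roll it away from you, towards the belt, stroke after stroke, until the near guide rail has closed in so far that its yellow pointer stands level with the red mark on the scale; then take the hand away. Move the rail by the wheel alone (do not push on the rail, its racks or the pointer), and leave the jar, the tape roll and the noodle packet where they are.

Things in the scene. Friction and masses are not known exactly. Their poses are not given: they have to be found in the camera images.
- conveyor: Bench-top belt conveyor, fixed to the counter: 600 mm long along its y, green belt with top at z = 111 mm, 255 mm wide over the aluminium frames. Origin: centre of its underside, on the counter; +x points from the robot's side across the belt, z up; turned up to 0.25 rad. Two steel guide rails stand over the belt: far one fixed, near one moves. Blue print head at y = -245 mm is 213 mm high
- wheel_axle (a point): Centre of the adjuster wheel, at conveyor (-185, 0, 124) mm, axes parallel to the conveyor's. Black knurled wheel on the robot's side of the belt, 65 mm in diameter over 28 ridges (2 mm high, one white), 24 mm wide, its axle level along conveyor y; 10 mm shafts run from it both ways to black rack housings (44 x 36 mm, tops at z = 155 mm) at y = +-150 mm
- wheel_top (a point): Topmost point of the wheel's rim, at conveyor (-185, 0, 156.5) mm: the place for the fingertip; it does not turn with the wheel. Beside the wheel stand round-topped steel fork cheeks (y = +-17 to +-22 mm, 27 mm radius about the axle), so that the rim stands out 5.5 mm above them and the wheel cannot be pinched from its sides
- adjuster_wheel (a joint): Turn of the wheel, 0 to 8 rad. It grows as the top of the rim rolls towards conveyor +x (away from the robot, towards the belt). Drags with about 0.05 N m (under 2 N at the rim), stays where it is left, turns either way
- guide_rail (a joint): Travel of the near guide rail (400 mm long, top at z = 149 mm) towards conveyor +x, m, 0 to 0.080. The wheel drives it through pinions and racks (12 mm bars along x at y = +-150 mm, z = 140 mm): 0.010 m for each rad. The gap between the rails is 0.160 m minus this value; the near rail's lane face is at x = -80 mm + travel
- pointer_tip (a point): Tip (upper edge) of the yellow pointer, a 3 mm wide blade on the rack at the conveyor's -y side; it travels with the near rail along conveyor x over the white scale plate (110 x 32 mm, ticks each 10 mm). At conveyor (-153 mm + rail travel, -106, 146) mm
- gauge_mark (a point): Tip (upper edge) of the red mark, a 3 mm wide red line on a red clip fixed to the scale plate, at conveyor y = -105 mm, z = 144 mm; its axes are parallel to the conveyor's. The pointer is at the mark when both tips have the same conveyor x; it starts about 25 to 60 mm short of it, nearer the robot
- chilli_jar: Loose jar with red lid, 66 mm in diameter, 105 mm tall, on the counter beside the wheel; origin at the centre of its underside. To be left alone
- tape_roll: Loose roll of brown tape standing flat on the counter beside the wheel, 94 mm in diameter, 48 mm tall; origin at the centre of its underside. To be left alone
- noodle_packet: Loose navy and red noodle packet lying on the counter, 100 x 215 x 26 mm (long side along its y); origin at the centre of its underside. To be left alone

How it is judged:
By the outcome, as a careful person would: the job done as asked, in the order asked, and still so for the second after the job is handed in, with the robot touching nothing.
It also fails if it takes over 64 s, if anything falls off the work surface, if the arm or the gripper's body presses on something with over 40 N, if the wrist force passes 120 N, or if a joint passes its speed limit or range.

## Robot

A 7-joint arm with a two-finger parallel gripper is mounted at the origin on the work surface. World frame = base frame: x ahead of the robot, y to its left, z up, the work surface at z = 0. Lengths are in m, angles in degrees, forces in N, time in s.
With the tool pointing down it reaches from about 0.425 to 0.875 m from the base axis. Payload 4.7 kg.
Tool frame: the origin (TCP) lies on the centre line of the jaws, within the pads' length; the fingertips stand 11 mm ahead of it and the grasp point (between the pads) lies 8 mm behind it; z points along the fingers, y is the direction in which the jaws open and shut (so a half turn about z gives the same grasp; the last joint's range is limited). The gripper opens to 87 mm and grips with 3 to 60 N. Pads are 19 mm wide; open, the fingers measure 117 mm over their backs; the gripper's body (75 mm by 190 mm) begins 51 mm behind the grasp point.
Start: joints at [70.537, 18.392, -4.016, 83.108, 1.295, 78.541, -3.26], TCP at [0.225, -0.61, 0.234] pointing down, gripper open.
Joint ranges: [-163.93, 163.93], [-17.29, 119.83], [-79.2, 71.16], [3.27, 140.29], [-89.18, 269.18], [5.43, 117.66], [-154.24, 154.24]. Speed limits (degrees/s): [147.25, 147.25, 180, 180, 180, 180, 180].

## Interface

Orientations are given as [roll, pitch, yaw] about the fixed x, y, z axes, in that order (R = Rz(yaw) Ry(pitch) Rx(roll)).
In Python, from cell import env gives the robot as it stands.
- The arm moves only by the tool servo_tool, never from a script. Its argument "moves" is text: rows parted by semicolons, each of 7 numbers parted by spaces: the shift along the tool's x, y, z as a fraction of full scale, then the turn, a rotation vector about the tool's x, y, z as a fraction of full scale, then the gripper's target within -1 to 1 (shut at 1, half-way at 0, fully open at -1). A call has 1 to 20 rows; each row shifts and turns the pose as measured when the row begins, along the tool's axes as they then stand; what a row does not reach is not made up. Full scale, the value 1, is 1000 mm for a shift and 0.5 rad for a turn. A row lasts 1/12 s, in which the tool goes at most 41.7 mm and 7.16 degrees, less where a joint would pass 70% of its speed; a pose out of reach is approached as far as the arm can. A call with a number of a shift or a turn outside -1 to 1 is refused whole. A call with a gripper value outside its range is refused whole. The fingers move at their own pace and stop on an object; "squeeze" is the grip in N (left out, the last holds). Time passes only in rows, so rows that do not move let the fingers close. It gives the time, the measured TCP pose, the force and the opening at its end, in the units of the state.
- env.get_obs(): the state, without advancing time (a new reading comes with each control period).
- env.read_camera(name): name is "side" or "top" or "wrist"; returns a dict with "img" (480x640x3 uint8, red, green, blue), "range_z" (480x640 float32, m along the optical axis (not along the pixel's ray), 0 where there is no reading), "mtx" (3x3 intrinsics, pixels), "T" (4x4, takes a point from camera to world coordinates); the wrist camera has in their place "hand_eye" (4x4, takes a point from camera to tool coordinates, whose origin is the TCP and whose axes are the flange's). Camera axes: x right, y up, looking along -z (the intrinsics and any distortion apply to the point x, -y, -z); pixel columns grow to the right and rows downward; lengths in m; the calibration is good to about 2 mm. The wrist camera is an equidistant fisheye: a pixel r from the principal point sees the ray r / f radians off the axis. A picture is of the moment at which its call begins: read the wrist's pose just before it.
- env.sign_off(): hands the job in, once; it reports no verdict.
The state is a dict: "time_s": time; "qpos": joint angles; "joint_velocities": joint speeds; "effort": joint torques, N m; "tool_pos": TCP position; "tool_rot": TCP orientation; "force": force on the tool from outside, world axes, zero at the start; "wrist_torque": the same for the moment, N m; "grip_width": finger opening in m.
Only numpy, scipy, OpenCV 4.12 (cv2) and the standard library are available. Lean on these libraries where they do the work, as an engineer would, in place of code of your own. Each camera call takes 0.05 s, during which the arm holds its last target.

## Working session

There is one attempt and no reset: what is moved stays moved. The work goes in short steps, Python scripts to look and compute and a tool call to move; the robot and the scene stay as the last step left them, time stands still between calls to the robot, and variables do not carry over. Pictures are saved under pics/ and viewed, and the job is handed in when it is done.

Besides the shell and the picture viewer there is one more tool, called after "Emit:" as name(argument=value, ...) on one line, values as JSON. servo_tool: Moves the arm, as the interface text tells. Its arguments: {"type":"object","properties":{"moves":{"type":"string"},"squeeze":{"type":"number"}},"required":["moves"]}

```bash
mkdir -p pics; ls; python3 - <<'E'
from cell import env
import cv2,numpy as np
o=env.get_obs();print(o)
for n in ["side","top","wrist"]:
    c=env.read_camera(n)
    cv2.imwrite(f"pics/{n}0.png",c["img"][:,:,::-1])
    np.savez(f"{n}0.npz",**c)
    print(n,c["mtx"],c.get("T",c.get("hand_eye")),[k for k in c])
E
```

```text
pics
{'time_s': 0.0, 'qpos': array([70.53650441, 18.43757772, -4.0153707 , 83.17768915,  1.29451628,
       78.54031116, -3.25953436]), 'joint_velocities': array([-0.03114241,  0.04445826, -0.01576039, -0.12537083,  0.01370526,
       -0.07074583,  0.03519608]), 'effort': array([-1.70156400e-04, -4.91291785e+01, -4.04079678e-01, -3.12535036e+01,
       -6.39421446e-02,  4.36438539e-02,  1.85059243e-04]), 'tool_pos': array([ 0.22496573, -0.60923905,  0.23245385]), 'tool_rot': array([-1.79889641e+02,  5.47984029e-03,  2.02735286e+01]), 'force': array([ 0.41584897, -0.03095933,  0.48284354]), 'wrist_torque': array([-0.02546013,  0.02309594,  0.04041618]), 'grip_width': 0.08710464896111841}
side [[460.69804226   0.         327.44524104]
 [  0.         460.69804226 239.69128175]
 [  0.           0.           1.        ]] [[-0.11561894  0.62542033 -0.77167459 -0.10162474]
 [-0.99314786 -0.0594784   0.10059643  0.18763296]
 [ 0.01701708  0.77801782  0.6280117   0.67928017]
 [ 0.          0.          0.          1.        ]] ['img', 'range_z', 'mtx', 'T']
top [[535.24557534   0.         316.82214683]
 [  0.         535.24557534 250.21346449]
 [  0.           0.           1.        ]] [[ 0.00865447  0.9961426  -0.08732138  0.50174373]
 [-0.99994056  0.00920032  0.00585052  0.08318542]
 [ 0.00663133  0.08726555  0.99616301  1.49948476]
 [ 0.          0.          0.          1.        ]] ['img', 'range_z', 'mtx', 'T']
wrist [[371.64829954   0.         317.92661222]
 [  0.         371.64829954 238.06996778]
 [  0.           0.           1.        ]] [[-7.10320785e-04  9.57671468e-01  2.87862563e-01  7.80044338e-02]
 [ 9.99999629e-01  8.20541447e-04 -2.62238372e-04  3.05045164e-04]
 [-4.87341371e-04  2.87862270e-01 -9.57671695e-01 -1.51749711e-01]
 [ 0.00000000e+00  0.00000000e+00  0.00000000e+00  1.00000000e+00]] ['img', 'range_z', 'mtx', 'hand_eye']
```

View pics/side0.png

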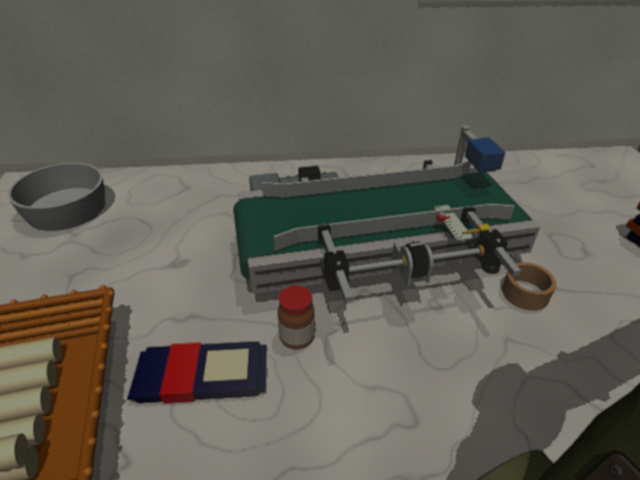

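View pics/top0.png

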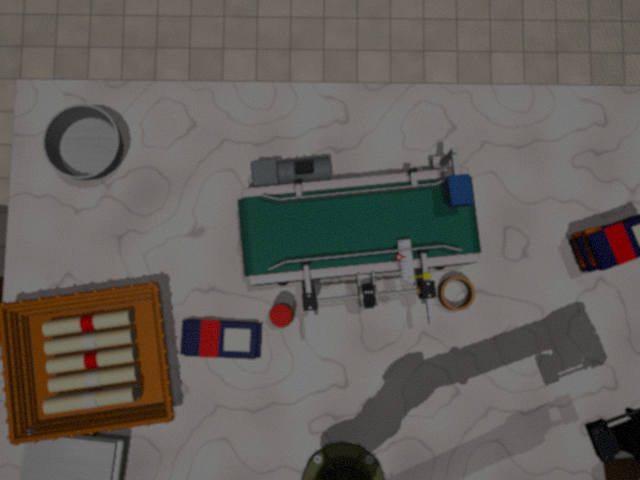

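The side view shows the wheel at about (416,261), the pointer at about (484,229) and the red clip at about (444,216). In the top view the wheel is at about (369,291), with the jar to its left and the tape roll to its right. I'll enlarge both.

```bash
python3 - <<'E'
import cv2
a=cv2.imread("pics/top0.png")[225:325,290:450]
cv2.imwrite("pics/top0c.png",cv2.resize(a,None,fx=5,fy=5,interpolation=cv2.INTER_CUBIC))
a=cv2.imread("pics/side0.png")[190:300,380:540]
cv2.imwrite("pics/side0c.png",cv2.resize(a,None,fx=5,fy=5,interpolation=cv2.INTER_CUBIC))
E
```

```text
(no output)
```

View pics/top0c.png

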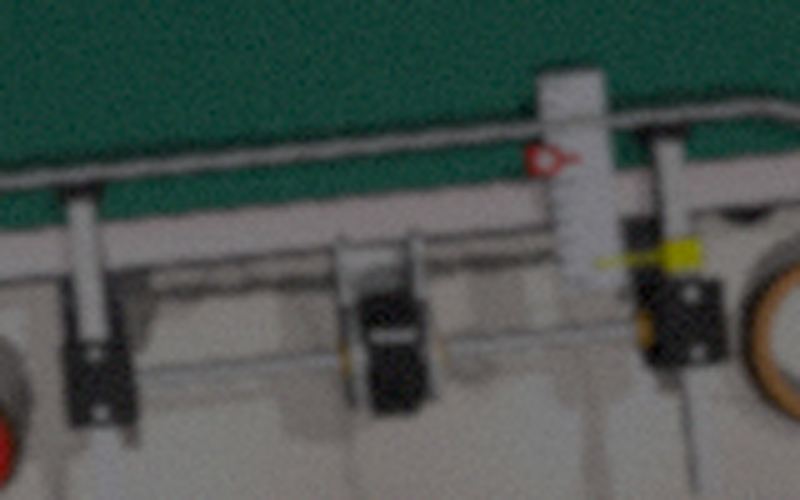

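View pics/side0c.png

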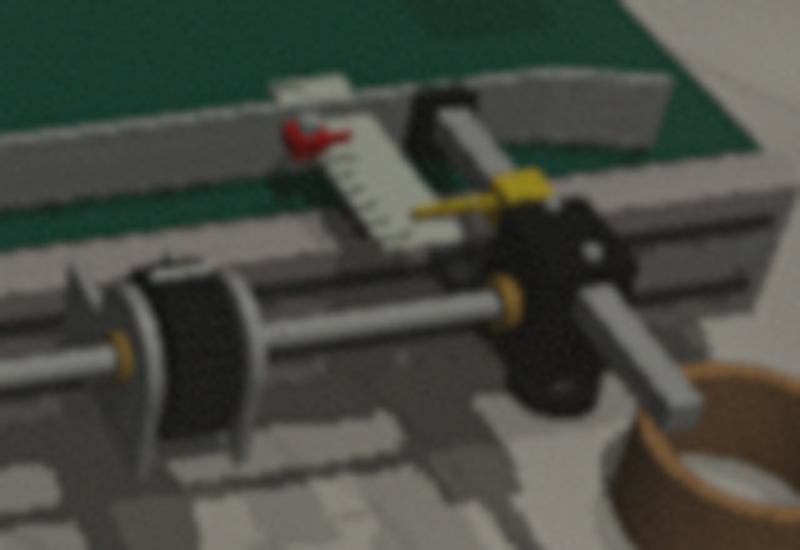

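```bash
cat > h.py <<'E'
import numpy as np
C={n:dict(np.load(f"{n}0.npz")) for n in("top","side")}
def onz(n,u,v,z):
    c=C[n];K=c["mtx"];d=np.array([(u-K[0,2])/K[0,0],-(v-K[1,2])/K[1,1],-1]);T=c["T"]
    d=T[:3,:3]@d;o=T[:3,3];return o+d*(z-o[2])/d[2]
def proj(n,p):
    c=C[n];T=c["T"];K=c["mtx"];q=T[:3,:3].T@(np.asarray(p)-T[:3,3]);return K[0,0]*q[0]/-q[2]+K[0,2],K[1,1]*q[1]/q[2]+K[1,2]
E
python3 - <<'E'
from h import *
t=lambda x,y:(290+x/5,225+y/5)
s=lambda x,y:(380+x/5,190+y/5)
L=onz("top",*t(100,382),.155);R=onz("top",*t(686,320),.155)
print("hous",L,R,np.linalg.norm(L-R)); d=L-R; yaw=np.arctan2(-d[0],d[1]);print("yaw",yaw,np.degrees(yaw))
W=onz("top",*t(395,335),.1565);print("wheel",W,(L+R)/2)
for n,a,b in(("top",t(598,265),t(580,158)),("side",s(413,214),s(350,136))):
    p=onz(n,*a,.146);m=onz(n,*b,.144);print(n,p,m,"dx",(m-p)[:2]@[np.cos(yaw),np.sin(yaw)], "dy",(m-p)[:2]@[-np.sin(yaw),np.cos(yaw)])
print("jar",onz("top",281,315,.105),"tape",onz("top",457,293,.048))
print("wheel side",onz("side",*s(185,268),.1565))
# long rail edges for yaw: near frame outer edge via belt edge top points z .111
a=onz("top",245,275,.111);b=onz("top",480,253,.111);print(a,b)
E
```

```text
hous [0.49096755 0.09123514 0.155     ] [ 0.5244679  -0.20249907  0.155     ] 0.2956383930317304
yaw 0.11355919575145355 6.506462641458238
wheel [ 0.51567343 -0.05622329  0.1565    ] [ 0.50771773 -0.05563197  0.155     ]
top [ 0.55199197 -0.16008561  0.146     ] [ 0.60635788 -0.15163498  0.144     ] dx 0.05497333241320915 dy 0.0022357055726802376
side [ 0.55004584 -0.15502815  0.146     ] [ 0.60365428 -0.14852466  0.144     ] dx 0.05400009931645811 dy 0.00038694975025676225
jar [0.45490177 0.16620139 0.105     ] tape [ 0.51617759 -0.30594163  0.048     ]
wheel side [ 0.51438939 -0.05512228  0.1565    ]
[0.55726402 0.26057975 0.111     ] [ 0.62009047 -0.35062468  0.111     ]
```

Emit:
servo_tool(moves="0.0275 -0.025 -0.004 0 0 0 1;0.0275 -0.025 -0.004 0 0 0 1;0.0275 -0.025 -0.004 0 0 0 1;0.0275 -0.025 -0.004 0 0 0 1;0.0275 -0.025 -0.004 0 0 0 1;0.0275 -0.025 -0.004 0 0 0 1;0.0275 -0.025 -0.004 0 0 0 1;0.0275 -0.025 -0.004 0 0 0 1", squeeze=10)

```text
time_s: 0.82
tool_pos: [0.3591, -0.3425, 0.2588]
tool_rot: [-179.5, 0.4, 19.1]
force: [1.3, 0.6, -0.4]
grip_width: 0.0418
```

Emit:
servo_tool(moves="0.028 -0.026 0 0 0 0 1;0.028 -0.026 0 0 0 0 1;0.028 -0.026 0 0 0 0 1;0.028 -0.026 0 0 0 0 1;0.028 -0.026 0 0 0 0 1;0.028 -0.026 0 0 0 0 1;0.028 -0.026 0 0 0 0 1;0 0 0 0 0 -0.25 1;0 0 0 0 0 -0.25 1;0 0 0 0 0 -0.25 1;0 0 0 0 0 -0.25 1;0 0 0 0 0 -0.25 1;0 0 0 0 0 -0.25 1;0 0 0 0 0 -0.25 1;0 0 0 0 0 -0.25 1;0 0 0 0 0 -0.25 1;0 0 0 0 0 -0.25 1")

```text
time_s: 2.23
tool_pos: [0.4898, -0.0779, 0.2574]
tool_rot: [-179.4, -0.3, 91.0]
force: [-0.3, -0.2, -0.1]
grip_width: 0.0006
```

Emit:
servo_tool(moves="0.02 0.01 0 0 0 -0.19 1;0 0 0 0 0 0 1;0 0 0 0 0 0 1")

```text
time_s: 2.48
tool_pos: [0.4989, -0.058, 0.2566]
tool_rot: [-179.4, -0.4, 96.9]
force: [-0.2, -0.6, -0.1]
grip_width: 0.0005
```

```bash
cat > snap.py <<'E'
import sys
from cell import env
import cv2,numpy as np
tag=sys.argv[1]
for n in sys.argv[2:]:
    o=env.get_obs();c=env.read_camera(n)
    cv2.imwrite(f"pics/{n}{tag}.png",c["img"][:,:,::-1]);np.savez(f"{n}{tag}.npz",pos=o["tool_pos"],rot=o["tool_rot"],**c)
print(o["time_s"],o["tool_pos"].round(4),o["tool_rot"].round(2),o["force"].round(1))
E
python3 snap.py 1 wrist top side
```

```text
2.5833 [ 0.499  -0.0574  0.2568] [-179.41   -0.4    96.88] [ 0.2 -0.2  0.3]
```

View pics/wrist1.png

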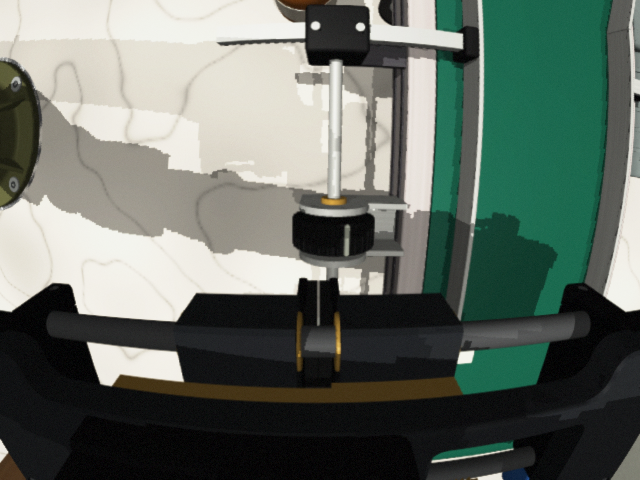

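View pics/top1.png

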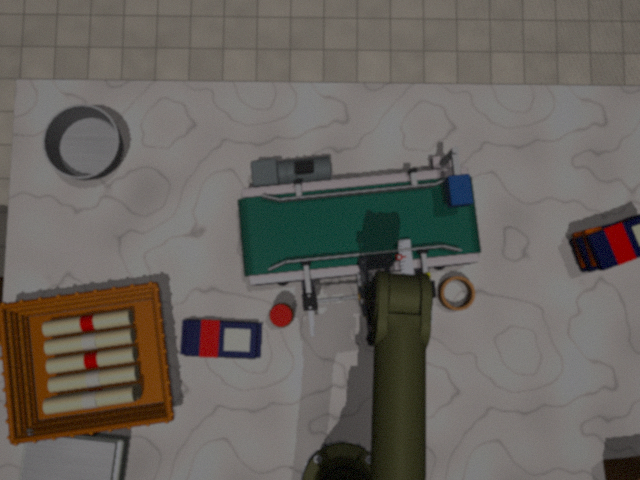

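View pics/side1.png

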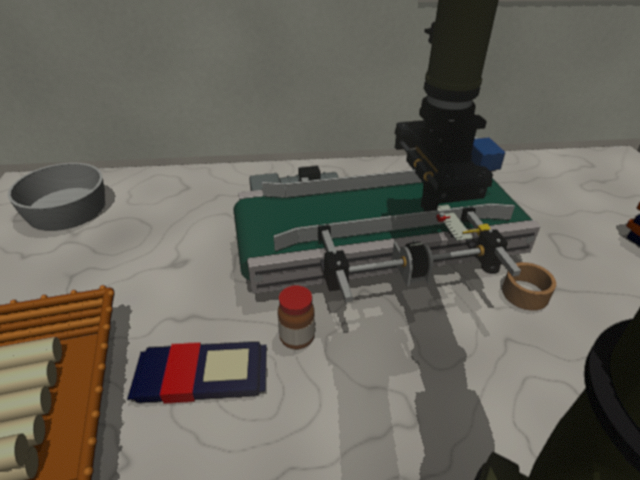

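```bash
cat >> h.py <<'E'
from scipy.spatial.transform import Rotation as Ro
def won(tag,u,v,z):
    c=dict(np.load(f"wrist{tag}.npz"));K=c["mtx"];a=np.array([u-K[0,2],v-K[1,2]]);r=np.hypot(*a);th=r/K[0,0]
    d=np.array([a[0]/r*np.sin(th),-a[1]/r*np.sin(th),-np.cos(th)])
    H=c["hand_eye"];R=Ro.from_euler("xyz",c["rot"],degrees=True).as_matrix()
    d=R@H[:3,:3]@d;o=c["pos"]+R@H[:3,3];return o+d*(z-o[2])/d[2]
E
python3 - <<'E'
from h import *
for n,p in dict(h=(337,33,.155),s1=(335,70,.129),s2=(335,190,.129),w=(333.5,232,.1565),tip=(318,285,.2457), railA=(483,55,.149),railB=(463,300,.149)).items(): print(n,won(1,*p).round(4))
E
```

```text
h [0.4919 0.089  0.155 ]
s1 [0.4941 0.0669 0.129 ]
s2 [ 0.5053 -0.0236  0.129 ]
w [ 0.5067 -0.0491  0.1565]
tip [ 0.4969 -0.0519  0.2457]
railA [0.5995 0.0959 0.149 ]
railB [ 0.6201 -0.0949  0.149 ]
```

Emit:
servo_tool(moves="0.001 -0.003 0.03 0 0 0 1;0 0 0.03 0 0 0 1;0 0 0.018 0 0 0 1;0 0 0.003 0 0 0 1;0 0 0 0 0 0 1")

```text
time_s: 3.05
tool_pos: [0.4957, -0.0594, 0.175]
tool_rot: [-179.6, -0.2, 96.5]
force: [-0.2, 0.7, -0.6]
grip_width: 0.0006
```

Emit:
servo_tool(moves="0.004 0.001 0.004 0 0 0 1;0 0 0.003 0 0 0 1;0 0 0.002 0 0 0 1;0 0 0.001 0 0 0 1")

```text
time_s: 3.38
tool_pos: [0.4983, -0.0557, 0.1677]
tool_rot: [-179.9, -0.1, 96.4]
force: [0.8, -0.4, -0.6]
grip_width: 0.0003
```

```bash
python3 snap.py 2 wrist side; python3 - <<'E'
import cv2
a=cv2.imread("pics/side2.png")[190:300,380:540]
cv2.imwrite("pics/side2c.png",cv2.resize(a,None,fx=5,fy=5,interpolation=cv2.INTER_CUBIC))
E
```

```text
3.4333 [ 0.4983 -0.0557  0.1677] [-1.7991e+02 -1.2000e-01  9.6360e+01] [-0.2 -1.   0.5]
```

View pics/side2c.png

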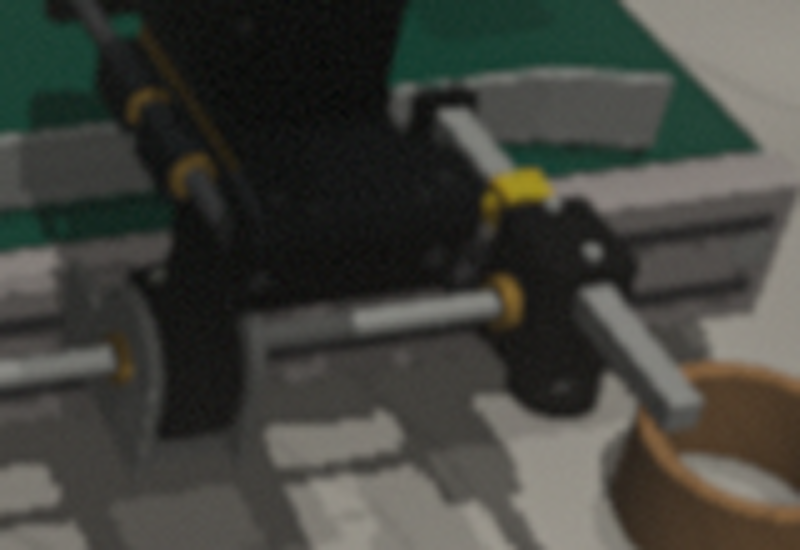

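View pics/wrist2.png

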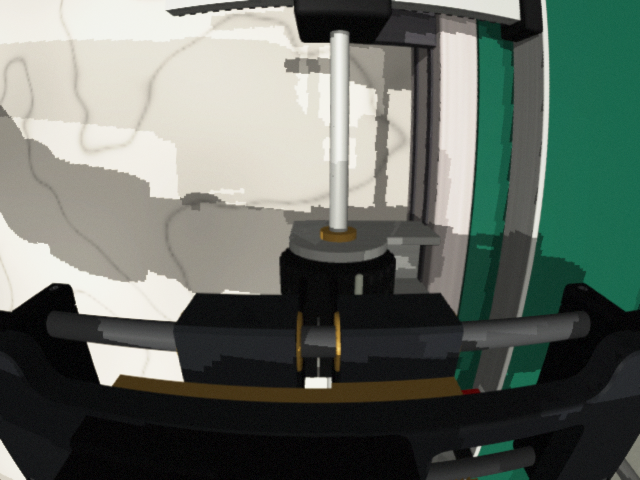

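Emit:
servo_tool(moves="0 0 0.002 0 0 0 1;0 0 0.002 0 0 0 1")

```text
time_s: 3.65
tool_pos: [0.4996, -0.0558, 0.167]
tool_rot: [179.9, -0.0, 96.3]
force: [-3.7, 2.1, 14.3]
grip_width: 0.0006
```

Emit:
servo_tool(moves="0 0.006 0.0015 0 0 0 1;0 0.006 0.0015 0 0 0 1;0 0.006 0.0015 0 0 0 1;0 0.006 0.002 0 0 0 1")

```text
time_s: 3.98
tool_pos: [0.5257, -0.0531, 0.166]
tool_rot: [179.7, 0.2, 96.3]
force: [-2.2, 0.3, 1.7]
grip_width: 0.0003
```

```bash
python3 snap.py 3 wrist side
```

```text
4.0333 [ 0.5267 -0.0529  0.1655] [1.7962e+02 1.6000e-01 9.6320e+01] [ 1.7 -0.8  3.7]
```

View pics/wrist3.png

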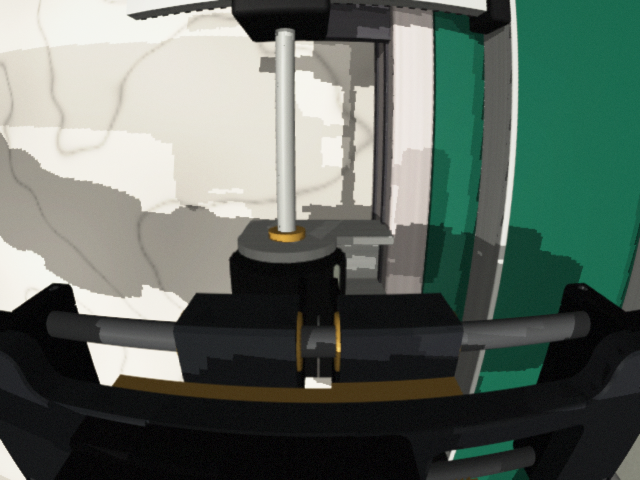

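Emit:
servo_tool(moves="0 0.002 -0.015 0 0 0 1;0 -0.015 -0.005 0 0 0 1;0 -0.015 0 0 0 0 1;0 0 0 0 0 0 1")

```text
time_s: 4.42
tool_pos: [0.4977, -0.0555, 0.1837]
tool_rot: [179.7, -0.0, 96.4]
force: [-0.3, -0.1, 0.6]
grip_width: 0.0006
```

```bash
python3 snap.py 4 wrist side;  python3 - <<'E'
import cv2
a=cv2.imread("pics/side4.png")[190:300,380:540]
cv2.imwrite("pics/side4c.png",cv2.resize(a,None,fx=5,fy=5,interpolation=cv2.INTER_CUBIC))
E
```

```text
4.4667 [ 0.4988 -0.0555  0.1838] [ 1.7965e+02 -5.0000e-02  9.6410e+01] [ 0.7 -0.8 -0.2]
```

View pics/wrist4.png

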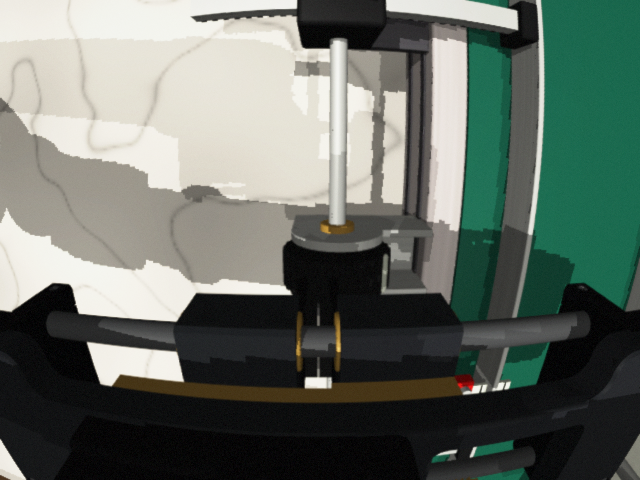

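View pics/side4c.png

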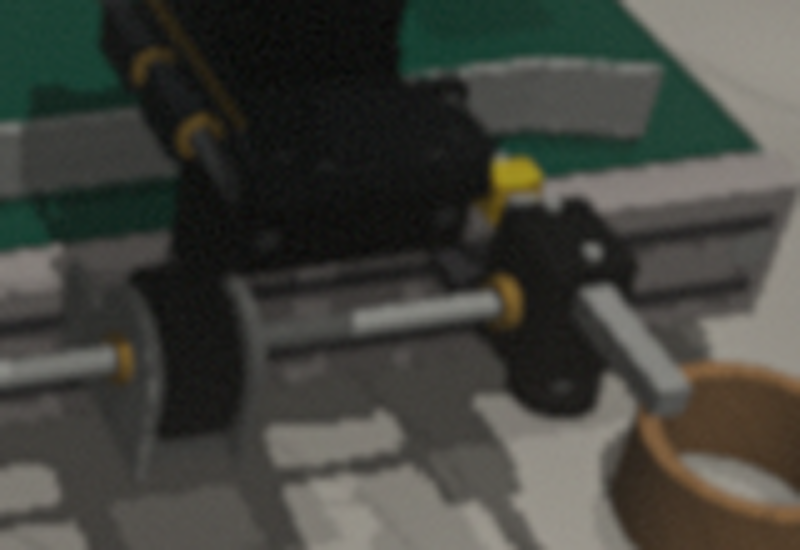

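Emit:
servo_tool(moves="0 -0.001 0.013 0 0 0 1;0 0 0.004 0 0 0 1;0 0 0.002 0 0 0 1;0 0.006 0.0015 0 0 0 1;0 0.006 0.0015 0 0 0 1;0 0.006 0.0015 0 0 0 1;0 0.006 0.002 0 0 0 1;0 0.002 -0.015 0 0 0 1;0 -0.015 -0.005 0 0 0 1;0 -0.016 0 0 0 0 1;0 0 0 0 0 0 1")

```text
time_s: 5.43
tool_pos: [0.5036, -0.0539, 0.1817]
tool_rot: [179.1, -0.2, 96.6]
force: [0.6, 0.9, 0.5]
grip_width: 0.0007
```

Emit:
servo_tool(moves="-0.001 -0.006 0.01 0.03 0 0 1;0 0 0.005 0 0 0 1;0 0 0.002 0 0 0 1;0 0.006 0.0015 0 0 0 1;0 0.006 0.0015 0 0 0 1;0 0.006 0.0015 0 0 0 1;0 0.006 0.002 0 0 0 1;0 0.002 -0.015 0 0 0 1;0 -0.018 -0.005 0 0 0 1;0 -0.017 0 0 0 0 1;0 0 0 0 0 0 1")

```text
time_s: 6.35
tool_pos: [0.5004, -0.0542, 0.1789]
tool_rot: [179.5, -0.4, 96.7]
force: [-0.3, 0.4, -1.6]
grip_width: 0.0005
```

```bash
python3 snap.py 5 wrist side;  python3 - <<'E'
import cv2
a=cv2.imread("pics/side5.png")[190:300,380:540]
cv2.imwrite("pics/side5c.png",cv2.resize(a,None,fx=5,fy=5,interpolation=cv2.INTER_CUBIC))
E
```

```text
6.4 [ 0.5015 -0.0541  0.1789] [179.41  -0.4   96.72] [ 0.3 -0.1 -1.2]
```

View pics/side5c.png

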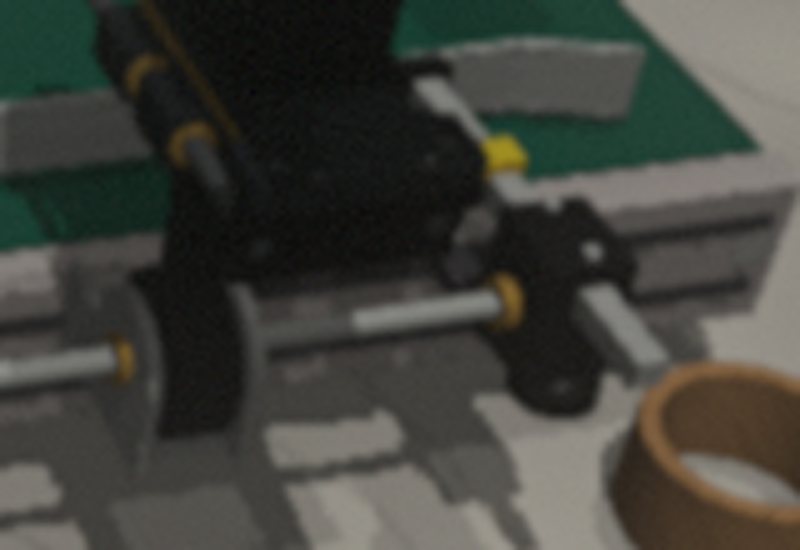

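View pics/wrist5.png

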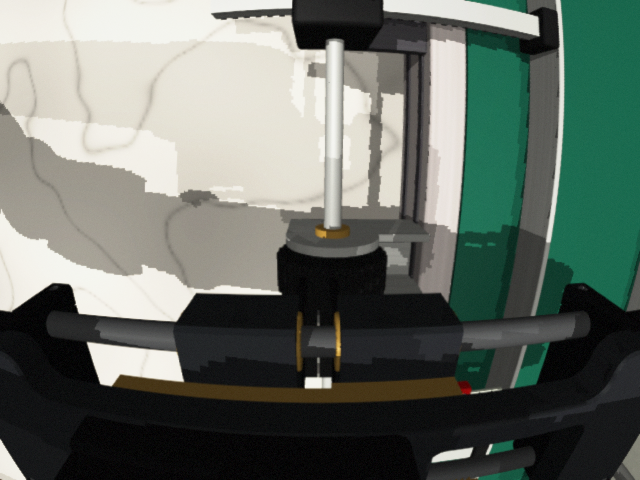

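```bash
python3 - <<'E'
from h import *
s=lambda x,y:onz("side",380+x/5,190+y/5,.15)
e=np.array([np.cos(.11),np.sin(.11),0])
print((s(505,155)-s(525,187))@e,(s(517,173)-s(525,187))@e)
print((s(642,46)-s(672,75))@e)
E
```

```text
0.020446810042262214 0.008796690565293912
0.021793275271302773
```

Emit:
servo_tool(moves="-0.001 -0.005 0.008 0.02 0 0 1;0 0 0.004 0 0 0 1;0 0 0.002 0 0 0 1;0 0.006 0.0015 0 0 0 1;0 0.006 0.0015 0 0 0 1;0 0.006 0.0015 0 0 0 1;0 0.006 0.002 0 0 0 1;0 0.002 -0.018 0 0 0 1;0 -0.018 -0.005 0 0 0 1;0 -0.018 0 0 0 0 1;0 0 0 0 0 0 1")

```text
time_s: 7.37
tool_pos: [0.4957, -0.0546, 0.1825]
tool_rot: [179.8, -0.6, 96.9]
force: [0.6, -0.7, -0.3]
grip_width: 0.0003
```

Emit:
servo_tool(moves="-0.001 -0.005 0.01 0.02 0 0 1;0 0 0.004 0 0 0 1;0 0 0.002 0 0 0 1;0 0.006 0.0015 0 0 0 1;0 0.006 0.0015 0 0 0 1;0 0.006 0.0015 0 0 0 1;0 0.006 0.002 0 0 0 1;0 0.002 -0.018 0 0 0 1;0 -0.018 -0.005 0 0 0 1;0 -0.018 0 0 0 0 1;0 0 0 0 0 0 1")

```text
time_s: 8.28
tool_pos: [0.487, -0.0556, 0.1896]
tool_rot: [-179.4, -0.7, 97.1]
force: [0.4, -0.7, 0.6]
grip_width: 0.0005
```

```bash
python3 snap.py 6 wrist side;  python3 - <<'E'
import cv2
a=cv2.imread("pics/side6.png")[190:300,380:540]
cv2.imwrite("pics/side6c.png",cv2.resize(a,None,fx=5,fy=5,interpolation=cv2.INTER_CUBIC))
E
```

```text
8.3333 [ 0.4882 -0.0555  0.1895] [-179.47   -0.7    97.07] [ 0.2  0.4 -0. ]
```

View pics/side6c.png

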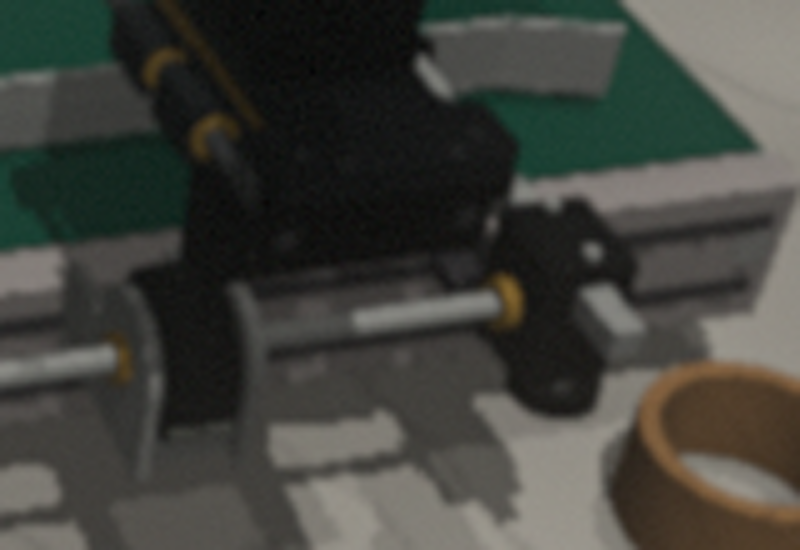

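View pics/wrist6.png

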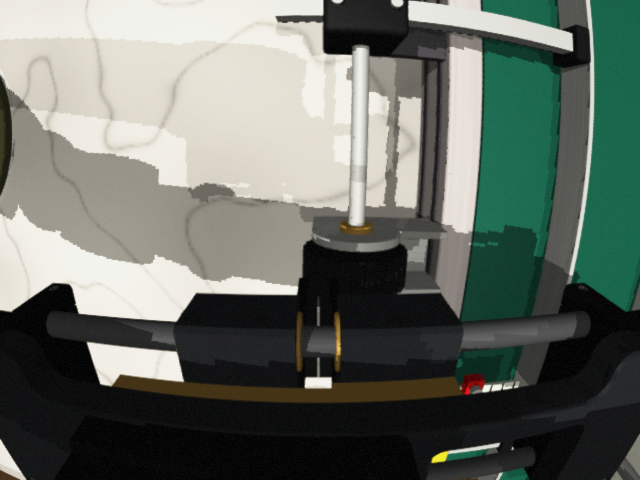

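Emit:
servo_tool(moves="0 0 -0.03 0 0.02 0 1;0 0 -0.03 -0.02 0.02 0.02 1;0 0 -0.01 0 0 0 1;0 0 0 0 0 0 1")

```text
time_s: 8.72
tool_pos: [0.4911, -0.0557, 0.258]
tool_rot: [-179.8, -2.2, 96.6]
force: [-0.1, -0.2, -0.2]
grip_width: 0.0004
```

```bash
cat > crop.py <<'E'
import cv2,sys
n,t=sys.argv[1:3]
b=(215,265,425,505) if n=="side" else (235,295,375,455)
a=cv2.imread(f"pics/{n}{t}.png")[b[0]:b[1],b[2]:b[3]]
cv2.imwrite(f"pics/{n}{t}d.png",cv2.resize(a,None,fx=10,fy=10,interpolation=cv2.INTER_CUBIC))
E
sed -i 's/(215,265,425,505)/(200,250,425,505)/' crop.py
python3 snap.py 7 top side wrist; python3 crop.py side 7; python3 crop.py top 7
python3 - <<'E'
from h import *
s=lambda x,y:onz("side",380+x/5,190+y/5,.149)
e=np.array([np.cos(.11),np.sin(.11),0])
print((s(625,25)-s(672,75))@e)
E
```

```text
8.8167 [ 0.4898 -0.0555  0.2559] [-179.64   -2.21   96.59] [-0.2  0.1 -0.2]
0.03772279469673604
```

View pics/side7d.png

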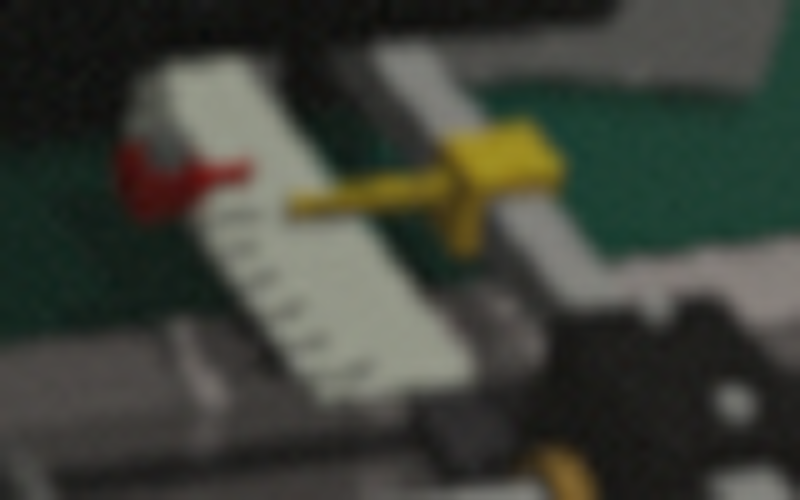

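View pics/top7d.png

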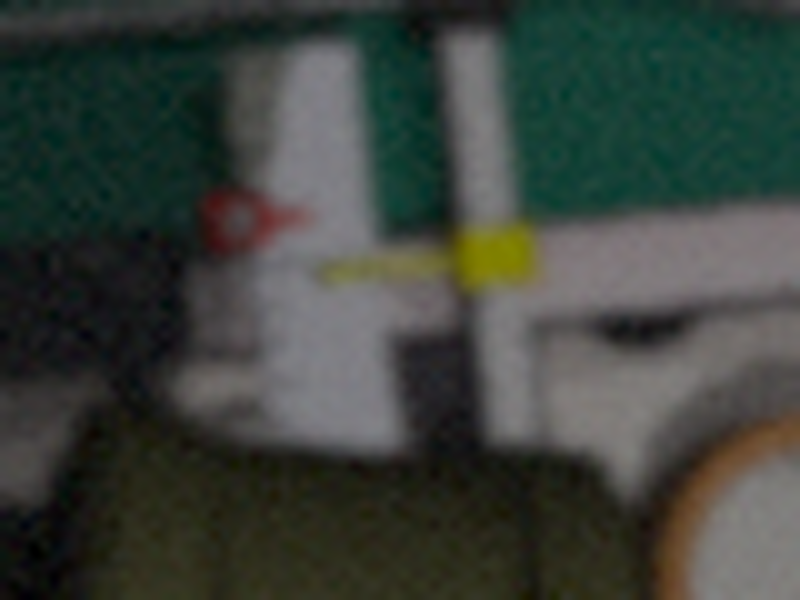

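View pics/wrist7.png

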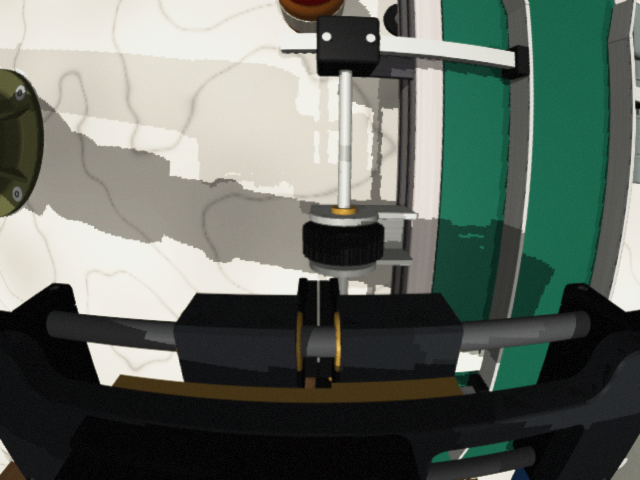

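```bash
python3 - <<'E'
from h import *
e=np.array([np.cos(.11),np.sin(.11),0])
for n,a,b in(("top",(407.2,262.2),(406,256.6)),("side",(454,220.5),(450,217))):
    p=onz(n,*a,.146);m=onz(n,*b,.144);print(n,p,m,(m-p)@e,(m-p)@[-e[1],e[0],0])
E
```

```text
top [ 0.59198709 -0.15425138  0.146     ] [ 0.60635788 -0.15163498  0.144     ] 0.014571160117399153 0.0010229792081832096
side [ 0.58961941 -0.15159126  0.146     ] [ 0.60430973 -0.14874231  0.144     ] 0.014914284851755963 0.0012190563298640122
```

Emit:
servo_tool(moves="0 0.003 0.03 0 -0.03 0 1;0 0.002 0.03 0 -0.03 0 1;0 0 0.012 0 0 0 1;0 0 0.003 0 0 0 1")

```text
time_s: 9.2
tool_pos: [0.4924, -0.0522, 0.1733]
tool_rot: [-179.4, -0.5, 96.7]
force: [-0.6, 0.3, 0.6]
grip_width: 0.0005
```

Emit:
servo_tool(moves="-0.003 0.003 0.003 0 -0.01 0 1;0 0 0.004 0 0 0 1;0 0 0.002 0 0 0 1;0 0.006 0.0015 0 0 0 1;0 0.006 0.0015 0 0 0 1;0 0.006 0.0015 0 0 0 1;0 0.006 0.002 0 0 0 1;0 0.002 -0.018 0 0 0 1;0 -0.017 -0.03 0 0 0 1;0 -0.017 -0.03 0 0 0 1;0 0 -0.005 0 0 0 1;0 0 0 0 0 0 1")

```text
time_s: 10.2
tool_pos: [0.4922, -0.0564, 0.2501]
tool_rot: [-179.2, -0.2, 96.7]
force: [0.6, 0.0, 0.8]
grip_width: 0.0004
```

```bash
python3 snap.py 8 top side; python3 crop.py side 8; python3 crop.py top 8
```

```text
10.25 [ 0.4922 -0.0563  0.2498] [-1.7918e+02 -1.7000e-01  9.6690e+01] [-0.  -0.1  0.8]
```

View pics/side8d.png

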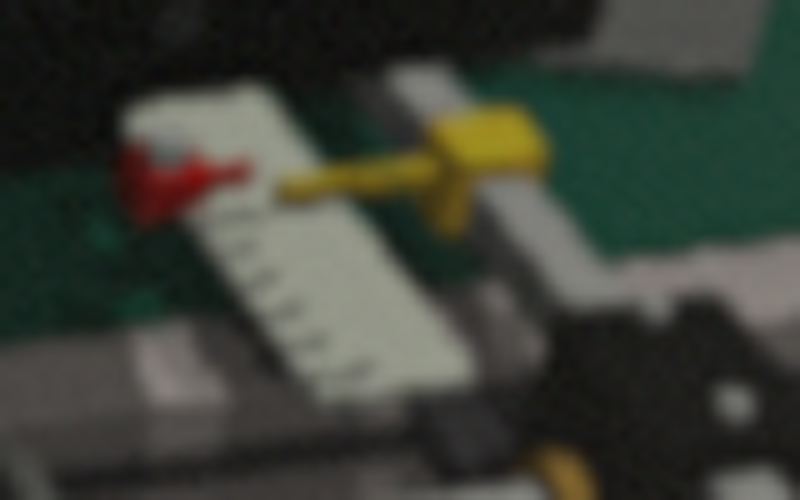

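View pics/top8d.png

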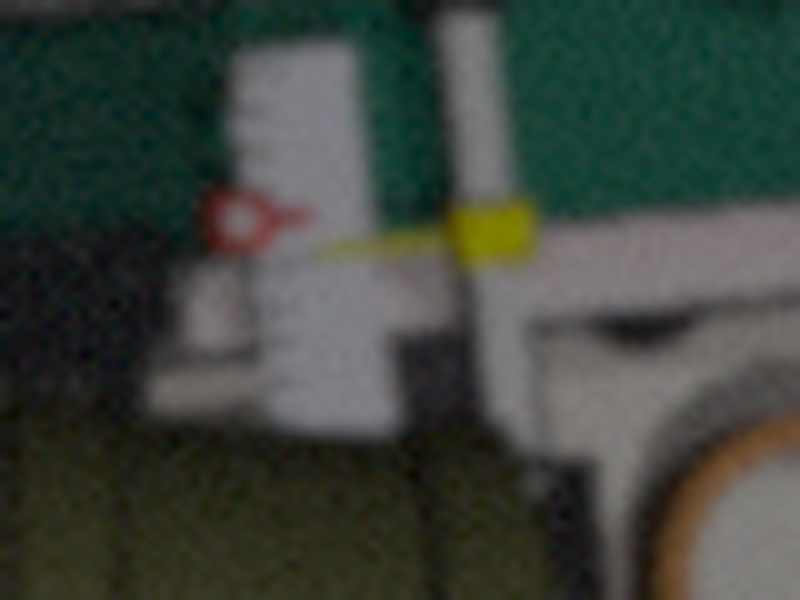

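```bash
python3 - <<'E'
from h import *
e=np.array([np.cos(.11),np.sin(.11),0])
for n,a,b in(("top",(407,260),(406.2,256.6)),("side",(453,219),(450,217))):
    p=onz(n,*a,.146);m=onz(n,*b,.144);print(n,(m-p)@e)
# relative yellow block moved
f=lambda a,b,n,z:(onz(n,*b,z)-onz(n,*a,z))@e
print(f((425+50.5,200+15),(425+49,200+13.5),"side",.15),f((375+49.8,235+25.7),(375+49.3,235+23.1),"top",.15))
E
```

```text
top 0.008913406048263163
side 0.009902008568174121
0.005298900528964966 0.00667676662012085
```

Emit:
servo_tool(moves="0 0.003 0.03 0 0 0 1;0 0.002 0.03 -0.02 0 0 1;0 0 0.012 -0.01 0 0 1;0 0 0 0 0 0 1")

```text
time_s: 10.63
tool_pos: [0.4965, -0.0548, 0.1701]
tool_rot: [-179.9, -0.3, 96.8]
force: [-0.6, -1.0, 0.3]
grip_width: 0.0005
```

Emit:
servo_tool(moves="0 0 0.003 0 0 0 1;0 0 0.003 0 0 0 1;0 0 0.002 0 0 0 1;0 0.006 0.0015 0 0 0 1;0 0.006 0.0015 0 0 0 1;0 0.006 0.0015 0 0 0 1;0 0.004 0.002 0 0 0 1;0 0.002 -0.018 0 0 0 1;0 -0.016 -0.03 0 0 0 1;0 -0.016 -0.03 0 0 0 1;0 0 -0.008 0 0 0 1;0 0 0 0 0 0 1")

```text
time_s: 11.63
tool_pos: [0.4951, -0.0548, 0.2502]
tool_rot: [-180.0, -0.5, 96.9]
force: [0.2, 0.2, -0.2]
grip_width: 0.0004
```

```bash
python3 snap.py 9 top side; python3 crop.py side 9; python3 crop.py top 9
```

```text
11.6833 [ 0.495  -0.0547  0.2495] [-179.96   -0.49   96.92] [-0.3 -0.1 -0. ]
```

View pics/side9d.png

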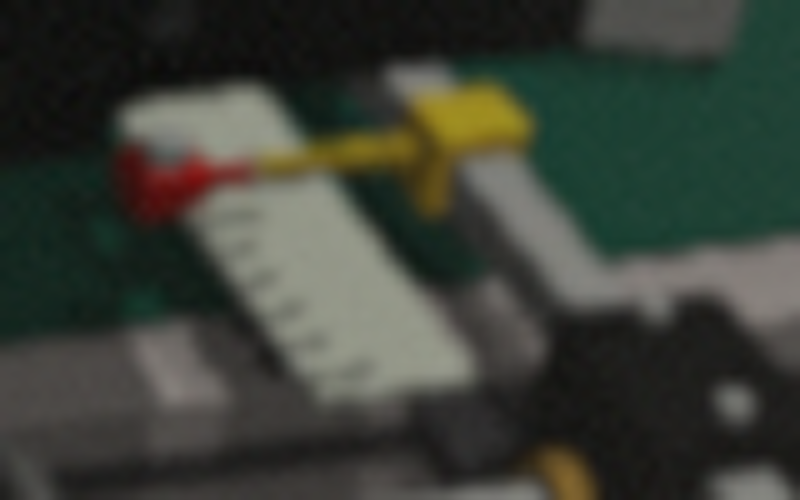

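View pics/top9d.png

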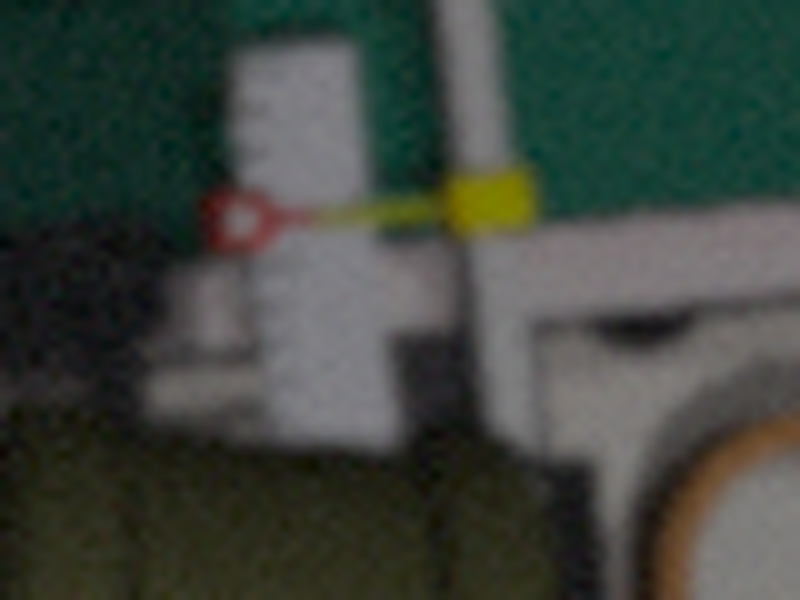

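Emit:
servo_tool(moves="0 0 -0.03 0 0 0 1;-0.031 0.017 -0.005 0 0 0 1;-0.031 0.017 0 0 0 0 1;-0.031 0.017 0 0 0 0 1;-0.031 0.017 0 0 0 0 1;-0.031 0.017 0 0 0 0 1;-0.031 0.017 0 0 0 0 1;0 0 0 0 0 0 1;0 0 0 0 0 0 1")

```text
time_s: 12.48
tool_pos: [0.6238, -0.2299, 0.2585]
tool_rot: [-178.6, -1.2, 97.4]
force: [0.9, 0.9, -0.3]
grip_width: 0.0004
```

```bash
python3 snap.py 10 wrist
```

```text
12.4833 [ 0.6238 -0.2299  0.2585] [-178.63   -1.17   97.37] [ 0.9  0.9 -0.3]
```

View pics/wrist10.png

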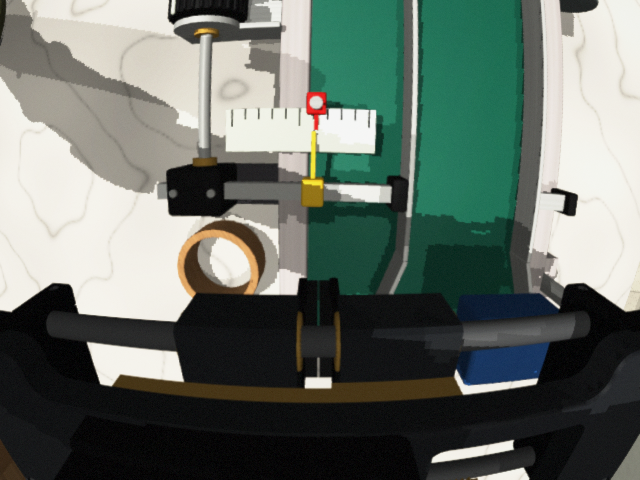

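```bash
python3 - <<'E'
import cv2
a=cv2.imread("pics/wrist10.png")[85:165,270:370]
cv2.imwrite("pics/wrist10c.png",cv2.resize(a,None,fx=7,fy=7,interpolation=cv2.INTER_CUBIC))
E
```

```text
(no output)
```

View pics/wrist10c.png

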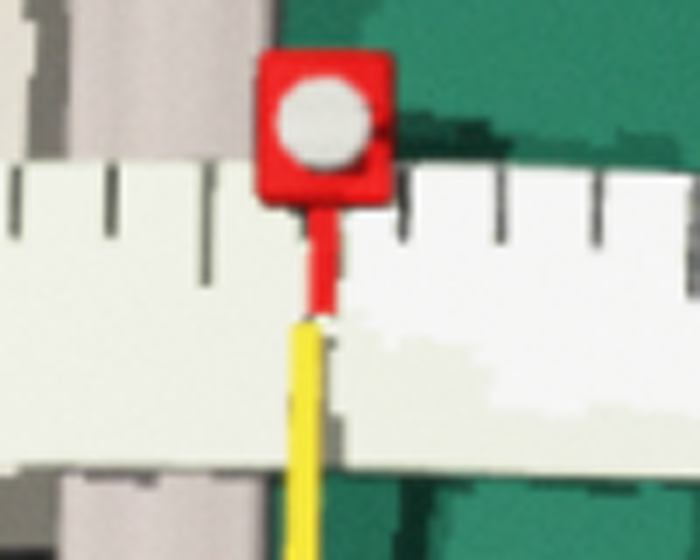

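Emit:
servo_tool(moves="0.031 -0.016 0 -0.025 -0.02 0.02 1;0.031 -0.016 0 -0.025 -0.02 0.015 1;0.031 -0.016 0 0 0 0 1;0.031 -0.016 0 0 0 0 1;0.031 -0.016 0 0 0 0 1;0.031 -0.016 0 0 0 0 1;0 0 0 0 0 0 1;0 0 0 0 0 0 1")

```text
time_s: 13.2
tool_pos: [0.4945, -0.0432, 0.2461]
tool_rot: [-179.1, -0.1, 96.6]
force: [-0.1, -0.5, 0.6]
grip_width: 0.0008
```

Emit:
servo_tool(moves="-0.012 0.009 0.02 -0.02 0 0 1;0 0 0.03 0 0 0 1;0 0 0.018 0 0 0 1;0 0 0.002 0 0 0 1;0 0 0 0 0 0 1")

```text
time_s: 13.62
tool_pos: [0.5043, -0.0521, 0.1741]
tool_rot: [-179.9, 0.1, 96.9]
force: [0.3, -1.0, 0.9]
grip_width: 0.0006
```

Landing is well placed on the crown of the wheel. I'll press down, then stop before the small stroke.

Emit:
servo_tool(moves="-0.003 0 0.004 0 0 0 1;0 0 0.003 0 0 0 1;0 0 0.0025 0 0 0 1")

```text
time_s: 13.87
tool_pos: [0.5066, -0.0555, 0.1674]
tool_rot: [179.9, 0.2, 96.9]
force: [-3.1, 2.2, 16.3]
grip_width: 0.0006
```

Emit:
servo_tool(moves="0 0.003 0.0015 0 0 0 1;0 0.002 0.0015 0 0 0 1")

```text
time_s: 14.03
tool_pos: [0.5133, -0.0549, 0.1677]
tool_rot: [179.7, 0.3, 96.9]
force: [-2.5, 1.0, 3.1]
grip_width: 0.0006
```

Emit:
servo_tool(moves="0 0 -0.02 0 0 0 1;0 0 -0.035 0 0 0 1;0 0 -0.035 0 0 0 1;-0.031 0.014 -0.005 0 0 0 1;-0.031 0.014 0 0 0 0 1;-0.031 0.014 0 0 0 0 1;-0.031 0.014 0 0 0 0 1;-0.031 0.014 0 0 0 0 1;-0.031 0.014 0 0 0 0 1;0 0 0 0 0 0 1;0 0 0 0 0 0 1")

```text
time_s: 14.95
tool_pos: [0.6274, -0.2374, 0.274]
tool_rot: [179.1, 0.7, 97.0]
force: [0.1, 2.1, 0.5]
grip_width: 0.0007
```

```bash
python3 snap.py 11 wrist;python3 - <<'E'
import cv2
a=cv2.imread("pics/wrist11.png")[70:170,250:390]
cv2.imwrite("pics/wrist11c.png",cv2.resize(a,None,fx=5.6,fy=5.6,interpolation=cv2.INTER_CUBIC))
E
```

```text
14.95 [ 0.6274 -0.2374  0.274 ] [179.05   0.73  96.96] [0.1 2.1 0.5]
```

View pics/wrist11c.png

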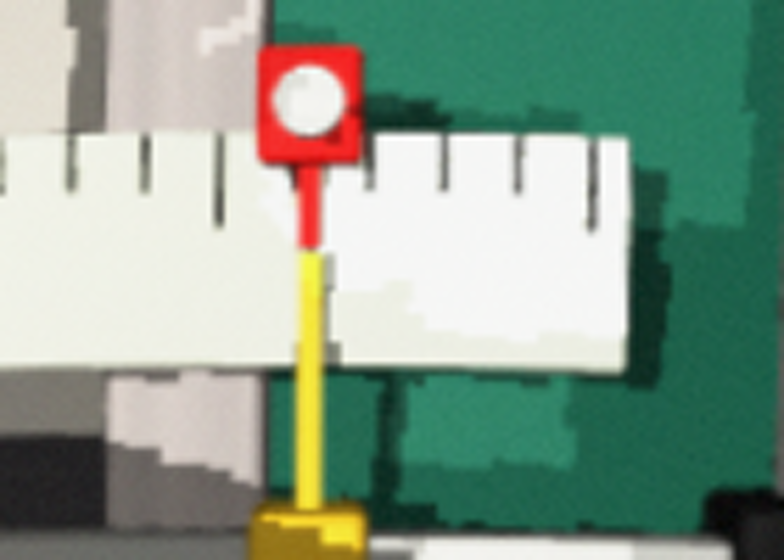

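```bash
python3 - <<'E'
from h import *
e=np.array([np.cos(.11),np.sin(.11),0])
for t,f,o,y,r in((11,5.6,(250,70),(311.7,256),(309.7,244)),(10,7,(270,85),(307.3,325),(322,312))):
    g=lambda p,z:won(t,o[0]+(p[0]+.5)/f-.5,o[1]+(p[1]+.5)/f-.5,z)
    p=g(y,.146);m=g(r,.144);print(p,m,(m-p)@e,(m-p)@[-e[1],e[0],0])
E
python3 snap.py 12 wrist top side;python3 crop.py top 12;python3 crop.py side 12
python3 - <<'E'
import cv2
a=cv2.imread("pics/wrist12.png")[90:140,275:345]
cv2.imwrite("pics/wrist12c.png",cv2.resize(a,None,fx=11,fy=11,interpolation=cv2.INTER_CUBIC))
E
```

```text
[ 0.60860583 -0.15149781  0.146     ] [ 0.60811264 -0.14987365  0.144     ] -0.0003119135197529692 0.0016684801565542186
[ 0.60672173 -0.15166442  0.146     ] [ 0.60795906 -0.15012533  0.144     ] 0.0013988150065558198 0.00139395313510236
15.1 [ 0.6264 -0.236   0.2743] [179.1    0.78  97.07] [-0.1  0.3 -0.3]
```

View pics/wrist12c.png

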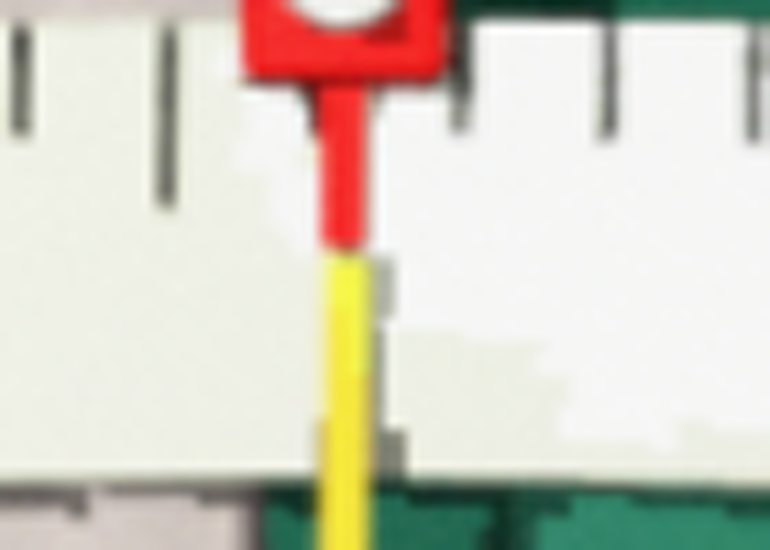

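View pics/top12.png

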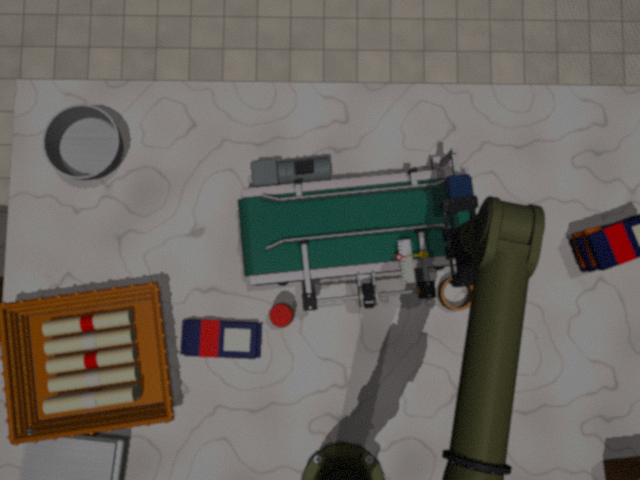

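View pics/side12.png

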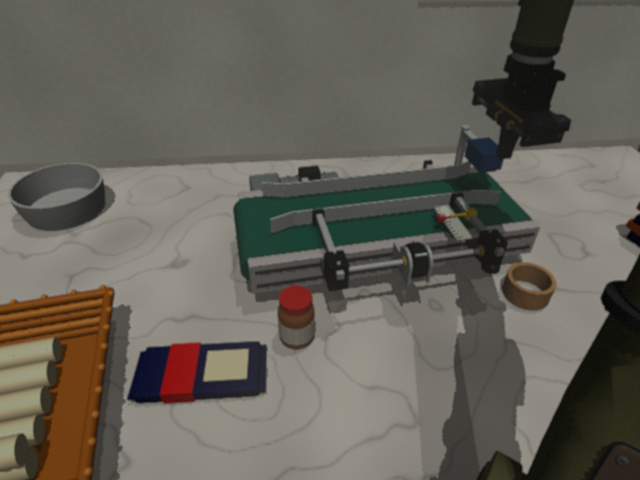

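Emit:
servo_tool(moves="0 0 -0.03 0 0 0 1;0 0 -0.02 0 0 0 1;0 0 0 0 0 0 1;0 0 0 0 0 0 1;0 0 0 0 0 0 1;0 0 0 0 0 0 1")

```text
time_s: 15.65
tool_pos: [0.6237, -0.2263, 0.3266]
tool_rot: [179.1, 0.8, 97.7]
force: [0.2, 0.1, -0.0]
grip_width: 0.0003
```

```bash
python3 snap.py 13 wrist
python3 - <<'E'
import cv2
a=cv2.imread("pics/wrist13.png")[80:150,270:370]
cv2.imwrite("pics/wrist13c.png",cv2.resize(a,None,fx=8,fy=8,interpolation=cv2.INTER_CUBIC))
E
```

```text
15.65 [ 0.6237 -0.2263  0.3266] [179.14   0.8   97.71] [ 0.2  0.1 -0. ]
```

View pics/wrist13c.png

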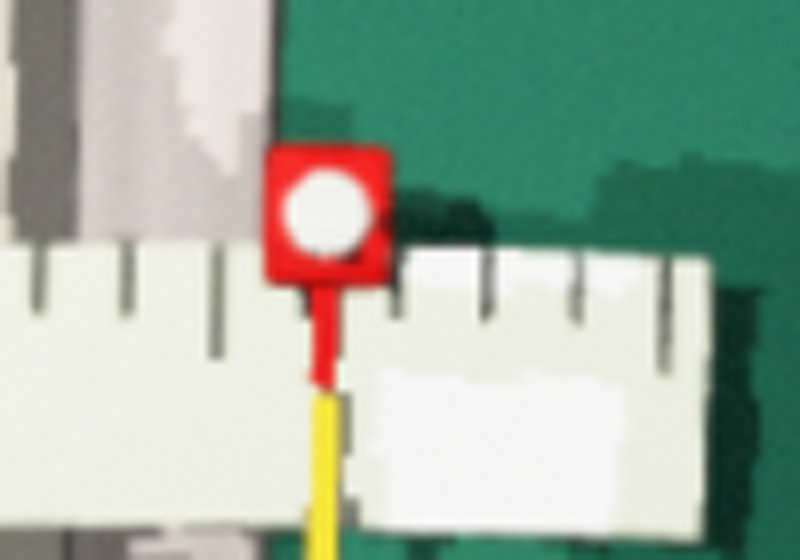

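The crop shows the yellow tip at about (326,395) in line with the red tip at about (324,383). The arm is clear of everything, so I'm handing in.

```bash
python3 -c "
from cell import env
print(env.sign_off())"
```

```text
the job is handed in; nothing more can be done
None
```

I rolled the adjuster wheel towards the belt with the closed fingertips until the yellow pointer stood level with the red mark. That took seven strokes and one short finishing stroke. I then lifted the hand clear and handed the job in at about 15.7 s.

- **Pointer:** the last close wrist-camera pictures put the pointer tip about 0.2 to 0.3 mm past the mark, which is within reading error. Before the finishing stroke it was about 1.4 mm short.
- **Measurements that disagreed:** part-way through, the top and side cameras differed by up to 1 mm on the remaining distance. I went by the wrist view from straight above for the final setting.
- **Forces:** the highest force I read while pressing was about 16 N, and it was about 0 N at the end.
- **Surroundings:** in the last top and side pictures the jar, tape roll and noodle packet stand where they were, judged by eye. I used only the wheel to move the rail.

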